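# Unlatch the lid of a tube block heater and hold it up

## Task

The tubes in the block heater are done and a colleague is waiting to take them out. With the heater's lid still down, pull the lid's spring latch aside by its thumb tab until it lets go of the ball stud, lift the lid's front tongue up off the ball, and raise the lid to about 50 degrees (at least 40) without letting it drop. Finish while holding: the gripper keeps the lid up there, still, as it falls shut by itself when let go; leave the tube rack, the tip box and the reagent bottle where they stand.

Things in the scene. Friction and masses are not known exactly. Their poses are not given: they have to be found in the camera images.
- dry_bath: Block heater for microtubes, a fixed white box on the bench. Origin on the bench under its middle; +x from its front (nearer the robot) to its back (hinge), +y to its left seen from the front, z up; the other entries use this frame, lid shut. Housing: x -90 to 130, y -105 to 105, 100 mm high; front ledge: x -155 to -90, 80 mm high. The shut lid lies on the housing, top at 147 mm.
- ball_stud (a point): Centre of the 16 mm steel ball on an 8 mm neck on the front ledge: x -115, y 0, height 108.5 mm. The lid's steel tongue (46 mm deep, 4 mm thick, height 92 to 96 mm) drops over it through a 21 mm hole. On the tongue lies the latch, a flat slide (y -34 to 82, 24 to 30 mm wide, top at 100.5 mm) whose keyhole slot catches under the ball. The ball's top shows above the slide.
- latch_slide (a joint): How far the latch is pulled aside, m: 0 at rest (latched), 0.018 at its stop. Pull it along the heater's +y (left seen from the front, away from the ball) against its spring: 5 N at 0, 10.5 N at 0.018; it springs back when let go. From 0.013 the keyhole frees the ball; once the lid is up by more than 0.1 rad the tongue is clear of the ball and the slide may spring back.
- tab_grip (a point): Grip point on the latch's upright black thumb tab, mid in x and y, 25 mm above the slide, 13 mm below the tab's top: x -115, y 70, height 125.5 mm at rest. The tab is 22 mm in x, 14 mm in y (pinch it across y), 38 mm tall, with free space on both y sides and 14 mm to the lid's front face behind it. It moves with slide and lid and is strong enough to lift the lid by.
- lid: Hinged lid, a grey-white shell 220 x 210 x 46 mm with a heater plate inside, tongue and latch on its front, 0.45 to 0.9 kg. Origin on the hinge line at the back (the same point as lid_hinge), axes parallel to the heater's when shut; it turns about its own y axis.
- lid_angle (a joint): Opening angle of the lid in rad: 0 shut, grows as the front is raised, stop at 1.2. Nothing keeps it open: it falls shut unless held. Latched, it can rise only about 0.01 rad.
- lid_hinge (a point): Point on the lid's hinge axis (parallel to the heater's y), in the middle: at x +136, y 0, height 106 mm. The tab_grip point moves on an arc of 252 mm radius about this axis.
- rack_center (a point): Bystander: orange microtube rack 170 x 90 x 50 mm with tubes to 58 mm height, loose, on the heater's -y side; point at its middle, 28 mm above the bench. Leave it alone.
- tip_box_center (a point): Bystander: pipette tip box 124 x 86 x 70 mm, blue-grey with a clear lid, loose, on the heater's +y side; point at its middle, 35 mm above the bench. Leave it alone.
- bottle_center (a point): Bystander: amber reagent bottle, 56 mm across, 120 mm tall, loose, left of the heater's front ledge (its +y side); point on its axis, 60 mm above the bench. Leave it alone.

How it is judged:
By the outcome, as a careful person would: the job done as asked, in the order asked, and still so for the second after the job is handed in, while the arm keeps its last pose, push and grip.
It also fails if it takes over 42 s, if anything falls off the work surface, if the arm or the gripper's body presses on something with over 40 N, if the wrist force passes 120 N, or if a joint passes its speed limit or range.

## Robot

A 6-joint arm with a two-finger parallel gripper is mounted at the origin on the work surface. World frame = base frame: x ahead of the robot, y to its left, z up, the work surface at z = 0. Lengths are in m, angles in rad, forces in N, time in s.
With the tool pointing down it reaches from about 0.25 to 0.775 m from the base axis. Payload 4 kg.
Tool frame: the origin (TCP) lies between the finger pads; the fingertips stand 17 mm ahead of it and the grasp point (between the pads) lies 2 mm behind it; z points along the fingers, x is the direction in which the jaws open and shut, and the axes are right-handed (so a half turn about z gives the same grasp; the last joint's range is limited). The gripper opens to 85 mm and grips with 20 to 120 N. Pads are 22 mm wide; open, the fingers measure 114 mm over their backs; the gripper's body (76 mm by 85 mm) begins 54 mm behind the grasp point. The pads swing forward as they close: fully open they stand 13 mm farther back than shut.
Start: joints at [1.133, 0.087, 1.371, -0, 1.684, -0.103], TCP at [0.181, 0.519, 0.248] pointing down, gripper open.
Joint ranges: [-3.1, 3.1], [-0.76, 2.03], [0.27, 2.55], [-1.08, 4.22], [0.17, 2.65], [-2.57, 2.57]. Speed limits (rad/s): [2.79, 2.79, 3.14, 3.14, 3.14, 3.14].

## Interface

Orientations are given as a unit quaternion [x, y, z, w].
In Python, from workcell import telemetry, eyes, workorder, cut_out, tip_of gives the robot as it stands.
- The arm moves only by the shell command python3 -m handwheel 'ROWS' [OPENING]. ROWS is JSON, a list of rows, each a list of 2 entries, a list of its own where there are three numbers: the shift along the tool's x, y, z in m, then the turn about the tool's z in degrees. A call has 1 to 10 rows; each row shifts and turns the pose as measured when the row begins, along the tool's axes as they then stand; what a row does not reach is not made up. A row lasts 1/12 s, in which the tool goes at most 41.7 mm and 7.16 degrees, less where a joint would pass 70% of its speed; a pose out of reach is approached as far as the arm can. A call is refused whole if a number of a shift passes 0.0417 or a number of a turn 7.16, either way. A call with a gripper value outside its range is refused whole. OPENING is the finger opening in m, from 0 to 0.0854, set as the call begins (- or left out, the last holds). The fingers move at their own pace and stop on an object; the grip force is fixed at half the most. Time passes only in rows, so rows that do not move let the fingers close. It gives the time, the measured TCP pose, the force and the opening at its end, in the units of the state.
- telemetry.get_state(): the state, without advancing time (a new reading comes with each control period).
- eyes.grab_frame(name): name is "scene" or "top" or "wrist"; returns the picture (420x560x3 uint8, red, green, blue); there is no depth.
- eyes.get_calibration(name): a dict with "fx", "fy", "cx", "cy" (pixels), "origin" and "rotation" of the camera in the world. Camera axes: x right, y down, z forward; pixel columns grow to the right and rows downward; lengths in m; the calibration is good to about 2 mm. A picture is of the moment at which its call begins: read the wrist's pose just before it. get_calibration takes no time and is no camera call; for the wrist camera it gives the pose at the moment of the call.
- workorder.sign_off(): hands the job in, once; it reports no verdict.
Trained networks look in the newest picture that a camera, given by its name, has taken for a name from the list of things; names that differ only in an ending like _2 or _b are one class to them, and where a whole thing is asked for, a point or a joint stands for the part that bears it (a point fixed in the world has none). Each returns a list of dicts, best first, with "confidence" (0 to 1); they miss things now and then, are a little off and sometimes report something else, mostly with a low value. They report only what shows in the picture. A call takes as long as a camera call.
- cut_out(target, camera): "region" (420x560 bool, what is visible of it).
- tip_of(target, camera): "at" ([x, y, z] in m, in world coordinates, good to about 4 mm: a listed point, or the origin of a listed thing).
The state is a dict: "time": time; "joint_pos": joint angles; "qd": joint speeds; "effort": joint torques, N m; "eef_pos": TCP position; "tcp_rot": TCP orientation; "ft_force": force on the tool from outside, world axes, zero at the start; "torque": the same for the moment, N m; "grip_width": finger opening in m.
Only numpy, scipy, OpenCV 4.12 (cv2) and the standard library are available. Lean on these libraries where they do the work, as an engineer would, in place of code of your own. Each camera call takes 0.05 s, during which the arm holds its last target. There are 200 camera calls.

## Working session

There is one attempt and no reset: what is moved stays moved. The work goes in short steps, Python scripts to look and compute and a shell command to move; the robot and the scene stay as the last step left them, time stands still between calls to the robot, and variables do not carry over. Pictures are saved under pics/ and viewed, about 8 in all and at most 12, crops included, and the job is handed in when it is done.

```bash
mkdir -p pics
python3 - <<'E'
from workcell import telemetry, eyes, tip_of
import cv2, numpy as np
s=telemetry.get_state()
print({k:np.round(v,3).tolist() for k,v in s.items()})
ims=[]
for c in("scene","top","wrist"):
    im=eyes.grab_frame(c); cv2.imwrite(f'pics/{c}0.png',im[...,::-1]); ims.append(im)
    if c!="wrist":
        for t in("dry_bath","ball_stud","tab_grip","lid_hinge","rack_center","tip_box_center","bottle_center"):
            r=tip_of(t,c); print(c,t,[(np.round(d["at"],4).tolist(),round(d["confidence"],2)) for d in r[:2]])
cv2.imwrite('pics/a.png',cv2.resize(np.hstack(ims[:2]),(800,300))[...,::-1])
E
```

```text
{'time': 0.0, 'joint_pos': [1.133, 0.088, 1.372, -0.0, 1.684, -0.103], 'qd': [-0.001, 0.0, -0.001, -0.001, -0.0, -0.001], 'effort': [0.0, -35.185, -31.328, -0.0, 0.011, -0.0], 'eef_pos': [0.181, 0.519, 0.247], 'tcp_rot': [0.815, 0.579, -0.001, 0.001], 'ft_force': [0.247, -0.129, 0.567], 'torque': [0.032, 0.028, -0.009], 'grip_width': 0.086}
scene dry_bath [([0.6083, -0.1024, -0.0009], 0.78)]
scene ball_stud []
scene tab_grip [([0.483, -0.063, 0.1244], 0.6)]
scene lid_hinge [([0.7398, -0.0596, 0.1069], 0.66)]
scene rack_center [([0.6526, -0.3131, 0.0308], 0.92)]
scene tip_box_center []
scene bottle_center [([0.448, 0.0691, 0.0617], 0.86), ([0.7357, -0.0598, 0.1086], 0.64)]
top dry_bath [([0.6087, -0.1008, -0.0018], 0.63)]
top ball_stud [([0.4976, -0.1279, 0.1092], 0.88)]
top tab_grip [([0.4778, -0.0627, 0.1265], 0.72)]
top lid_hinge []
top rack_center [([0.652, -0.313, 0.0263], 0.69)]
top tip_box_center [([0.5016, -0.1273, 0.1061], 0.34)]
top bottle_center [([0.4472, 0.0696, 0.0582], 0.76)]
```

View pics/a.png

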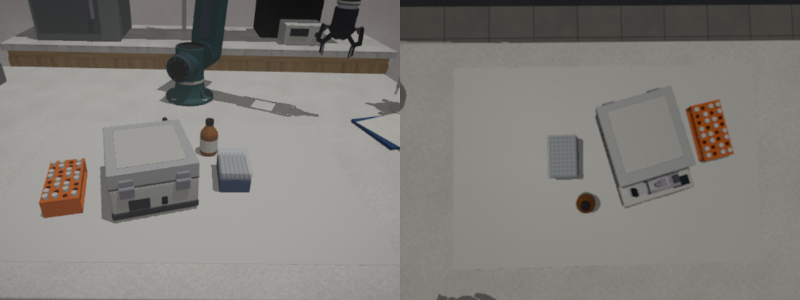

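```bash
cat > h.py <<'E'
import numpy as np
from workcell import telemetry
from scipy.spatial.transform import Rotation as R
def show(p=None,yaw=None):
    """print state; offset of world point p and of heater yaw (deg) in tool axes"""
    s=telemetry.get_state(); r=R.from_quat(s["tcp_rot"]).as_matrix()
    a=np.degrees(np.arctan2(r[1,0],r[0,0]))
    print('t',round(s["time"],2),'tcp',np.round(s["eef_pos"],4),'xang',round(a,2),'zax',np.round(r[:,2],3),'F',np.round(s["ft_force"],1),'w',round(s["grip_width"],4),'q',np.round(s["joint_pos"],2))
    if p is not None: print('shift',np.round(r.T@(np.array(p)-s["eef_pos"]),4))
    if yaw is not None: print('turn',round((a-(yaw+90)+90)%180-90,2))
    return s,r
E
for i in 1; do python3 -m handwheel '[[[-0.028,0.0295,0],0],[[-0.028,0.0295,0],0],[[-0.028,0.0295,0],0],[[-0.028,0.0295,0],0],[[-0.028,0.0295,0],0],[[-0.028,0.0295,0],0],[[-0.028,0.0295,0],0],[[-0.028,0.0295,0],0],[[-0.028,0.0295,0],0],[[-0.028,0.0295,0],0]]' 0.06; done
python3 -c "
from h import *
show((0.479,-0.064,0.24),16)"
```

```text
time: 1.68
eef_pos: [0.3702, 0.1544, 0.2465]
tcp_rot: [0.81, 0.587, 0.002, -0.0]
ft_force: [1.1, 0.8, 0.1]
grip_width: 0.0605
t 1.68 tcp [0.3702 0.1544 0.2465] xang 71.89 zax [ 0.003  0.003 -1.   ] F [1.1 0.8 0.1] w 0.0605 q [ 0.25 -0.25  1.69  0.    1.7  -1.  ]
shift [-0.1738  0.1713  0.0063]
turn -34.11
```

```bash
python3 -m handwheel '[[[-0.028,0.028,0],0],[[-0.028,0.028,0],0],[[-0.028,0.028,0],0],[[-0.028,0.028,0],0],[[-0.028,0.028,0],0],[[-0.028,0.028,0.005],0],[[0,0,0],-7],[[0,0,0],-7],[[0,0,0],-7],[[0,0,0],-7]]'  >/dev/null
python3 -m handwheel '[[[0,0,0],-6],[[0,0,0],0],[[0,0,0],0]]' >/dev/null
python3 - <<'E'
from h import *
from workcell import eyes,tip_of
import cv2
s,r=show((0.479,-0.064,0.24),16)
im=eyes.grab_frame("wrist"); c=eyes.get_calibration("wrist")
im2=im[...,::-1].copy()
for t in("tab_grip","ball_stud","dry_bath","bottle_center","lid_hinge"):
    for d in tip_of(t,"wrist")[:2]:
        p=np.array(d["at"]); q=np.array(c["rotation"]).T@(p-c["origin"]); uv=(int(c["fx"]*q[0]/q[2]+c["cx"]),int(c["fy"]*q[1]/q[2]+c["cy"]))
        print(t,np.round(p,4),round(d["confidence"],2),uv); cv2.circle(im2,uv,4,(0,0,255),1)
cv2.imwrite('pics/w1.png',im2)
E
```

```text
t 2.77 tcp [ 0.4831 -0.081   0.242 ] xang 106.27 zax [ 0.009  0.001 -1.   ] F [ 0.8 -0.  -0. ] w 0.0604 q [-0.28 -0.05  1.53  0.    1.66 -2.14]
shift [0.0175 0.0008 0.002 ]
turn 0.27Traceback (most recent call last):
  File "<stdin>", line 9, in <module>
ValueError: matmul: Input operand 1 has a mismatch in its core dimension 0, with gufunc signature (n?,k),(k,m?)->(n?,m?) (size 3 is different from 4)
```

```bash
cat > look.py <<'E'
from h import *
from workcell import eyes,tip_of
import cv2,sys
def look(cam,out,names):
    im=eyes.grab_frame(cam); c=eyes.get_calibration(cam); im2=im[...,::-1].copy(); rot=np.array(c["rotation"])
    M=R.from_quat(rot).as_matrix() if rot.size==4 else rot
    for t in names:
        for d in tip_of(t,cam)[:2]:
            p=np.array(d["at"]); q=M.T@(p-np.array(c["origin"])); uv=(int(c["fx"]*q[0]/q[2]+c["cx"]),int(c["fy"]*q[1]/q[2]+c["cy"]))
            print(cam,t,np.round(p,4),round(d["confidence"],2),uv); cv2.circle(im2,uv,4,(0,0,255),1)
    cv2.imwrite(out,im2)
E
python3 - <<'E'
from look import *
look("wrist","pics/w1.png",("tab_grip","ball_stud","dry_bath","bottle_center","lid_hinge"))
E
```

```text
wrist tab_grip [ 0.4847 -0.0609  0.1222] 0.88 (306, 215)
wrist ball_stud [ 0.4998 -0.1288  0.1073] 0.66 (213, 203)
wrist bottle_center [0.4443 0.0674 0.063 ] 0.87 (456, 189)
```

View pics/w1.png

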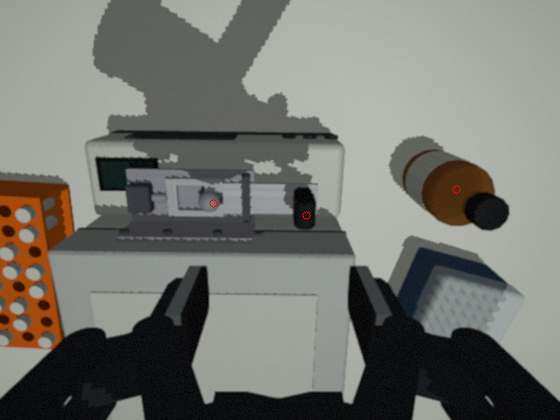

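```bash
python3 -m handwheel '[[[0.018,0,0.02],0],[[0,0,0.03],0],[[0,0,0.03],0],[[0,0,0],0],[[0,0,0],0]]' 0.055
python3 - <<'E'
from look import *
show((0.479,-0.0625,0.128),16)
look("wrist","pics/w2.png",("tab_grip","ball_stud"))
E
```

```text
time: 3.58
eef_pos: [0.4806, -0.0633, 0.1629]
tcp_rot: [0.6, 0.8, 0.004, 0.007]
ft_force: [0.8, -0.2, 1.0]
grip_width: 0.0551
t 3.58 tcp [ 0.4806 -0.0633  0.1629] xang 106.3 zax [ 0.017 -0.001 -1.   ] F [ 0.8 -0.2  1. ] w 0.0551 q [-0.25 -0.04  1.67  0.    1.49 -2.11]
shift [ 0.0014 -0.0018  0.0349]
turn 0.3
wrist tab_grip [ 0.4849 -0.0599  0.1225] 0.81 (284, 266)
wrist ball_stud [ 0.5012 -0.1323  0.1057] 0.73 (149, 243)
```

View pics/w2.png

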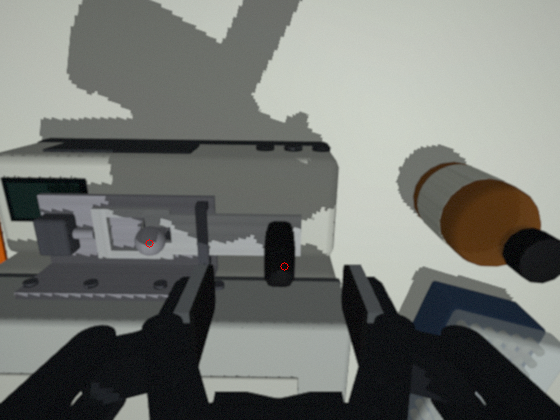

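Run:
```python
from look import *
c=eyes.get_calibration("wrist"); rot=np.array(c["rotation"]); print(rot.shape, np.round(c["origin"],3))
M=R.from_quat(rot).as_matrix() if rot.size==4 else rot
im=cv2.imread('pics/w2.png')
def pr(p):
    q=M.T@(np.array(p)-np.array(c["origin"])); return (int(c["fx"]*q[0]/q[2]+c["cx"]),int(c["fy"]*q[1]/q[2]+c["cy"]))
ex=np.array([.961,.276,0]);ey=np.array([-.276,.961,0])
for ctr,col in (((.4805,-.062,0),(0,255,0)),((.485,-.060,0),(255,0,255))):
    for z in(.1005,.1385):
        cs=[pr(np.array(ctr)+a*.011*ex+b*.007*ey+[0,0,z]) for a,b in((-1,-1),(-1,1),(1,1),(1,-1))]
        cv2.polylines(im,[np.array(cs)],True,col,1); print(ctr,z,cs)
cv2.imwrite('pics/w3.png',cv2.resize(im[180:320,180:380],None,fx=4,fy=4))
```

```text
(4,) [ 0.401 -0.088  0.288]
(0.4805, -0.062, 0) 0.1005 [(272, 218), (297, 218), (296, 253), (272, 253)]
(0.4805, -0.062, 0) 0.1385 [(270, 247), (301, 248), (300, 290), (270, 289)]
(0.485, -0.06, 0) 0.1005 [(273, 226), (298, 226), (297, 261), (273, 261)]
(0.485, -0.06, 0) 0.1385 [(272, 257), (302, 257), (301, 298), (272, 298)]
```

View pics/w3.png

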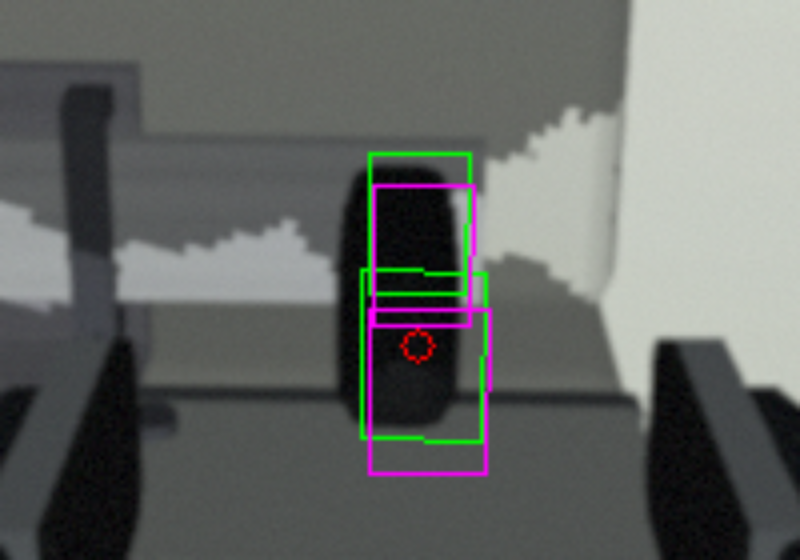

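```bash
python3 -m handwheel '[[[0,-0.0025,0.02],0],[[0,0,0.015],0],[[0,0,0],0],[[0,0,0],0]]' 
python3 -m handwheel '[[[0,0,0],0],[[0,0,0],0],[[0,0,0],0],[[0,0,0],0],[[0,0,0],0],[[0,0,0],0],[[0,0,0],0],[[0,0,0],0]]' 0.0
python3 - <<'E'
from look import *
show((0.479,-0.064,0.128),16)
E
```

```text
time: 4.07
eef_pos: [0.4852, -0.0663, 0.1378]
tcp_rot: [0.6, 0.8, 0.008, 0.016]
ft_force: [0.6, -0.4, 0.6]
grip_width: 0.0549
time: 4.73
eef_pos: [0.4855, -0.0616, 0.1425]
tcp_rot: [0.6, 0.8, 0.013, 0.013]
ft_force: [-0.5, 0.9, -2.6]
grip_width: 0.0122
t 4.73 tcp [ 0.4855 -0.0616  0.1425] xang 106.24 zax [ 0.037  0.005 -0.999] F [-0.5  0.9 -2.6] w 0.0122 q [-0.25 -0.03  1.7   0.01  1.43 -2.11]
shift [-0.0004 -0.0075  0.0142]
turn 0.24
```

```bash
python3 - <<'E'
from look import *
look("wrist","pics/w4.png",("tab_grip","ball_stud"))
show()
E
python3 -m handwheel '[[[0,0,0],0],[[0,0,0],0],[[0,0,0],0]]'
```

```text
wrist tab_grip [ 0.4842 -0.0618  0.1233] 0.68 (282, 274)
wrist tab_grip [0.4424 0.0678 0.0636] 0.36 (509, 217)
wrist ball_stud [ 0.5006 -0.1317  0.1093] 0.59 (133, 251)
t 4.88 tcp [ 0.4855 -0.0616  0.1425] xang 106.23 zax [ 0.037  0.005 -0.999] F [ 0.4 -0.3 -2.4] w 0.0124 q [-0.25 -0.03  1.7   0.01  1.43 -2.11]
time: 5.13
eef_pos: [0.4855, -0.0616, 0.1425]
tcp_rot: [0.6, 0.8, 0.013, 0.013]
ft_force: [-0.2, 0.4, -2.2]
grip_width: 0.0127
```

View pics/w4.png

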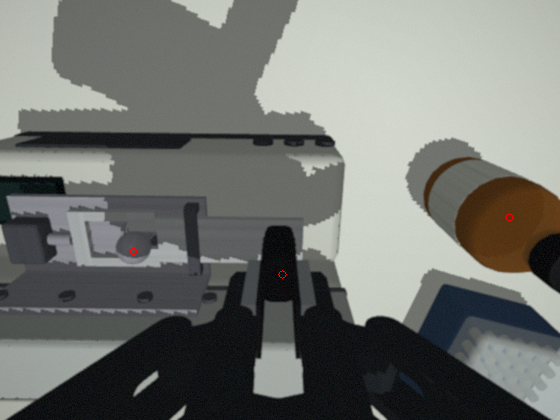

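```bash
python3 -m handwheel '[[[0,0,0],0],[[0,0,0],0],[[0,0,0],0],[[0,0,0],0],[[0,0,0],0]]' 0.045
python3 -m handwheel '[[[0,-0.007,0],0],[[0,0,0],0],[[0,0,0],0]]'
python3 -c "
from h import *
show((0.4785,-0.0645,0.128),16)"
```

```text
time: 5.55
eef_pos: [0.4871, -0.0626, 0.1454]
tcp_rot: [0.6, 0.8, 0.014, 0.016]
ft_force: [0.1, 0.2, 0.2]
grip_width: 0.0451
time: 5.8
eef_pos: [0.4801, -0.0649, 0.1458]
tcp_rot: [0.6, 0.8, 0.014, 0.017]
ft_force: [0.4, -0.3, -0.5]
grip_width: 0.0453
t 5.8 tcp [ 0.4801 -0.0649  0.1458] xang 106.26 zax [ 0.043  0.002 -0.999] F [ 0.4 -0.3 -0.5] w 0.0453 q [-0.26 -0.04  1.71  0.01  1.43 -2.12]
shift [ 0.001  -0.0022  0.0177]
turn 0.26
```

```bash
python3 -m handwheel '[[[0,-0.0005,0.007],0],[[0,-0.0005,0.007],0]]'
python3 -m handwheel '[[[0,-0.0005,0.005],0],[[0,0,0],0]]'
python3 -c "
from h import *
show((0.4785,-0.0645,0.128),16)"
```

```text
time: 5.97
eef_pos: [0.4807, -0.0656, 0.1329]
tcp_rot: [0.6, 0.8, 0.015, 0.019]
ft_force: [0.3, -0.2, 0.2]
grip_width: 0.0452
time: 6.13
eef_pos: [0.4791, -0.0654, 0.1249]
tcp_rot: [0.6, 0.8, 0.014, 0.017]
ft_force: [-0.6, -0.1, -0.6]
grip_width: 0.0444
t 6.13 tcp [ 0.4791 -0.0654  0.1249] xang 106.24 zax [ 0.044  0.002 -0.999] F [-0.6 -0.1 -0.6] w 0.0444 q [-0.26 -0.03  1.74  0.01  1.39 -2.12]
shift [ 0.001  -0.0002 -0.0031]
turn 0.24
```

```bash
python3 -m handwheel '[[[0,-0.001,0],0],[[0,0,0],0],[[0,0,0],0],[[0,0,0],0]]' 0.0
python3 -m handwheel '[[[0,0,0],0],[[0,0,0],0],[[0,0,0],0]]'
python3 - <<'E'
from look import *
show((0.4785,-0.0645,0.128),16)
look("wrist","pics/w5.png",("tab_grip","ball_stud"))
E
```

```text
time: 6.47
eef_pos: [0.4769, -0.064, 0.1236]
tcp_rot: [0.6, 0.8, 0.015, 0.014]
ft_force: [0.7, -3.1, -0.6]
grip_width: 0.0133
time: 6.72
eef_pos: [0.477, -0.064, 0.1236]
tcp_rot: [0.601, 0.799, 0.015, 0.014]
ft_force: [-0.9, -0.4, -0.1]
grip_width: 0.0132
t 6.72 tcp [ 0.477  -0.064   0.1236] xang 106.16 zax [ 0.04   0.006 -0.999] F [-0.9 -0.4 -0.1] w 0.0132 q [-0.26 -0.03  1.75  0.02  1.39 -2.12]
shift [-0.0009  0.0015 -0.0043]
turn 0.16
wrist tab_grip [ 0.485  -0.0632  0.1244] 0.56 (278, 320)
wrist ball_stud [ 0.5021 -0.1296  0.1068] 0.58 (125, 290)
```

View pics/w5.png

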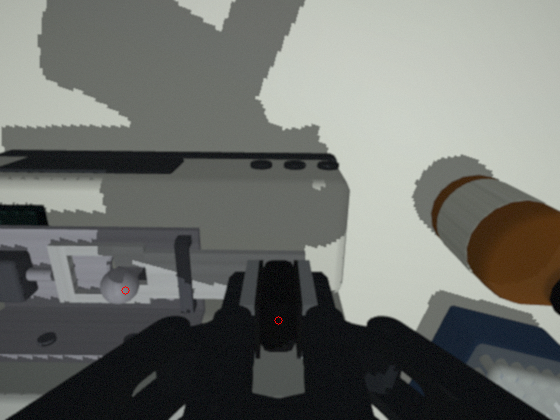

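```bash
python3 -m handwheel '[[[0.006,0,0],0],[[0.006,0,0],0],[[0.005,0,0],0]]'
python3 -c "
from h import *
s,r=show((0.477,-0.064,0.1236),16)"
```

```text
time: 7.12
eef_pos: [0.4739, -0.0529, 0.1233]
tcp_rot: [0.602, 0.798, 0.011, 0.02]
ft_force: [1.9, -7.9, -3.7]
grip_width: 0.0134
t 7.12 tcp [ 0.4739 -0.0529  0.1233] xang 105.97 zax [ 0.044 -0.006 -0.999] F [ 1.9 -7.9 -3.7] w 0.0134 q [-0.23 -0.05  1.76  0.    1.38 -2.08]
shift [-0.0115 -0.     -0.0001]
turn -0.03
```

```bash
python3 -m handwheel '[[[0.005,0,0],0],[[0.003,0,0],0]]'
python3 -c "
from h import *
s,r=show((0.477,-0.064,0.1236),16)"
```

```text
time: 7.28
eef_pos: [0.4728, -0.0489, 0.1231]
tcp_rot: [0.602, 0.798, 0.008, 0.024]
ft_force: [3.7, -8.7, -3.4]
grip_width: 0.0132
t 7.28 tcp [ 0.4728 -0.0489  0.1231] xang 105.87 zax [ 0.047 -0.016 -0.999] F [ 3.7 -8.7 -3.4] w 0.0132 q [-0.22 -0.05  1.77 -0.    1.38 -2.07]
shift [-0.0157 -0.     -0.0001]
turn -0.13
```

```bash
python3 -m handwheel '[[[0.003,0,0],0],[[0.002,0.001,-0.008],0],[[0.0015,0.001,-0.008],0]]'
python3 -c "
from h import *
s,r=show((0.477,-0.064,0.1236),16)"
```

```text
time: 7.53
eef_pos: [0.4731, -0.0468, 0.1364]
tcp_rot: [0.603, 0.797, 0.004, 0.028]
ft_force: [5.6, -8.6, -4.5]
grip_width: 0.0131
t 7.53 tcp [ 0.4731 -0.0468  0.1364] xang 105.73 zax [ 0.049 -0.027 -0.998] F [ 5.6 -8.6 -4.5] w 0.0131 q [-0.21 -0.06  1.75 -0.02  1.4  -2.05]
shift [-0.0171 -0.0014  0.0134]
turn -0.27
```

```bash
python3 -m handwheel '[[[0.001,0.0015,-0.011],0],[[0.001,0.002,-0.011],0],[[0.0005,0.002,-0.011],0]]'
python3 - <<'E'
from look import *
s,r=show((0.477,-0.064,0.1236),16)
look("wrist","pics/w6.png",("tab_grip","ball_stud"))
E
```

```text
time: 7.78
eef_pos: [0.4776, -0.0469, 0.1665]
tcp_rot: [0.605, 0.796, 0.001, 0.031]
ft_force: [6.9, -7.8, -6.7]
grip_width: 0.0132
t 7.78 tcp [ 0.4776 -0.0469  0.1665] xang 105.5 zax [ 0.05  -0.037 -0.998] F [ 6.9 -7.8 -6.7] w 0.0132 q [-0.2  -0.08  1.7  -0.03  1.46 -2.04]
shift [-0.0142 -0.0068  0.0435]
turn -0.5
wrist tab_grip [ 0.4868 -0.0427  0.1651] 0.59 (287, 315)
wrist ball_stud [ 0.5009 -0.1303  0.1078] 0.83 (134, 232)
```

View pics/w6.png

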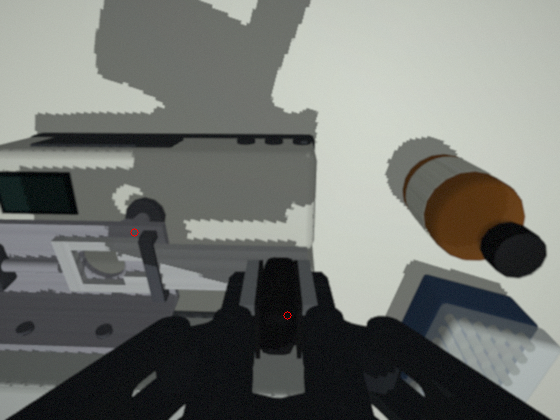

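```bash
python3 -m handwheel '[[[-0.003,0.0035,-0.011],0],[[-0.003,0.004,-0.011],0],[[-0.003,0.0045,-0.01],0],[[-0.003,0.005,-0.01],0]]'
python3 - <<'E'
from h import *
s,r=show((0.477,-0.064,0.1236),16)
p=s["eef_pos"]-np.array((0.477,-0.064,0.1236)); print('heater',p@[.961,.276,0],p@[-.276,.961,0],p[2])
E
```

```text
time: 8.27
eef_pos: [0.4912, -0.057, 0.2012]
tcp_rot: [0.607, 0.795, -0.008, 0.026]
ft_force: [-0.6, -5.6, -5.4]
grip_width: 0.0129
t 8.27 tcp [ 0.4912 -0.057   0.2012] xang 105.26 zax [ 0.032 -0.044 -0.999] F [-0.6 -5.6 -5.4] w 0.0129 q [-0.21 -0.05  1.6  -0.04  1.55 -2.04]
shift [ 0.0009 -0.017   0.0773]
turn -0.74
heater 0.015548197563413538 0.00279843953521439 0.07758113422706471
```

```bash
python3 -m handwheel '[[[-0.001,0.006,-0.01],0],[[-0.001,0.006,-0.01],0],[[-0.001,0.006,-0.01],0],[[0,0.006,-0.01],0],[[0,0.006,-0.009],0]]'
python3 - <<'E'
from h import *
s,r=show()
p=s["eef_pos"]-np.array((0.477,-0.064,0.1236)); print('heater',p@[.961,.276,0],p@[-.276,.961,0],p[2])
E
```

```text
time: 8.68
eef_pos: [0.5107, -0.0544, 0.2409]
tcp_rot: [0.61, 0.792, -0.021, 0.012]
ft_force: [-1.9, -5.3, -3.1]
grip_width: 0.0134
t 8.68 tcp [ 0.5107 -0.0544  0.2409] xang 104.86 zax [-0.006 -0.048 -0.999] F [-1.9 -5.3 -3.1] w 0.0134 q [-0.19  0.01  1.47 -0.05  1.66 -2.02]
heater 0.03506894069063644 -4.058200940937575e-05 0.11729006776278984
```

```bash
python3 -m handwheel '[[[-0.001,0.007,-0.009],0],[[-0.001,0.007,-0.009],0],[[-0.001,0.007,-0.009],0],[[-0.001,0.007,-0.008],0],[[-0.001,0.008,-0.008],0]]'
python3 - <<'E'
from look import *
s,r=show()
p=s["eef_pos"]-np.array((0.477,-0.064,0.1236)); print('heater',p@[.961,.276,0],p@[-.276,.961,0],p[2])
look("wrist","pics/w7.png",("tab_grip",))
look("scene","pics/s7.png",("tab_grip","lid_hinge","bottle_center","rack_center"))
a=cv2.imread("pics/w7.png");b=cv2.imread("pics/s7.png");cv2.imwrite("pics/ws7.png",np.hstack([a[:,60:460],cv2.resize(b[100:310,100:350],(500,420))][:2])[:, :800])
E
```

```text
time: 9.1
eef_pos: [0.5355, -0.0476, 0.2746]
tcp_rot: [0.61, 0.791, -0.034, -0.008]
ft_force: [-6.9, -2.5, 0.6]
grip_width: 0.0127
t 9.1 tcp [ 0.5355 -0.0476  0.2746] xang 104.78 zax [-0.054 -0.045 -0.998] F [-6.9 -2.5  0.6] w 0.0127 q [-0.16  0.09  1.32 -0.05  1.78 -2.  ]
heater 0.06074282394177641 -0.00037435866083408486 0.15100320581494459
wrist tab_grip [ 0.5432 -0.046   0.2722] 0.89 (280, 311)
scene tab_grip [ 0.5421 -0.0477  0.2712] 0.86 (235, 115)
scene lid_hinge [ 0.7389 -0.0583  0.1073] 0.94 (222, 256)
scene bottle_center [0.4476 0.0687 0.0604] 0.74 (293, 190)
scene rack_center [ 0.6502 -0.311   0.0288] 0.96 (94, 256)
```

View pics/ws7.png

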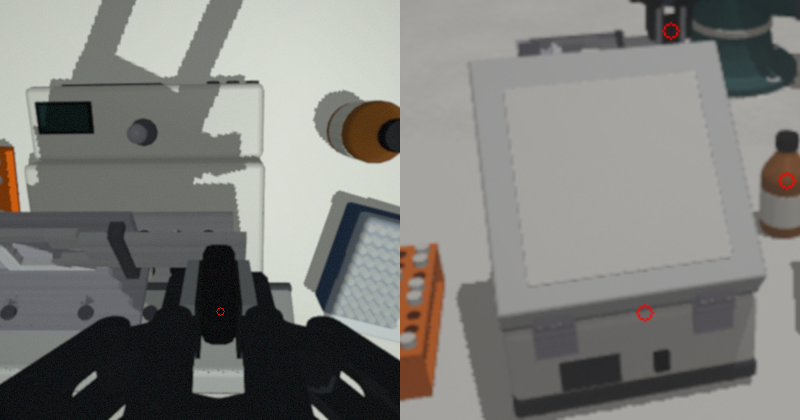

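```bash
python3 -m handwheel '[[[-0.001,0.008,-0.007],0],[[-0.001,0.008,-0.007],0],[[-0.001,0.008,-0.007],0],[[-0.001,0.008,-0.006],0],[[0,0.008,-0.006],0]]'
python3 - <<'E'
from look import *
s,r=show()
p=s["eef_pos"]-np.array((0.477,-0.064,0.1236)); print('heater',p@[.961,.276,0],p@[-.276,.961,0],p[2], 'theta',np.degrees(np.arcsin((p[2]+.0195)/.252))-4.45)
E
```

```text
time: 9.87
eef_pos: [0.5624, -0.0401, 0.3018]
tcp_rot: [0.61, 0.79, -0.048, -0.025]
ft_force: [-6.7, -5.5, 0.7]
grip_width: 0.0131
t 9.87 tcp [ 0.5624 -0.0401  0.3018] xang 104.7 zax [-0.098 -0.046 -0.994] F [-6.7 -5.5  0.7] w 0.0131 q [-0.14  0.18  1.16 -0.06  1.89 -1.98]
heater 0.08871461853435962 -0.0005725705029129015 0.17816709099287142 theta 47.21459314554244
```

```bash
python3 -m handwheel '[[[0,0.007,-0.005],0],[[0,0.001,0],0],[[0,0,0],0],[[0,0,0],0],[[0,0,0],0],[[0,0,0],0]]'
python3 -m handwheel '[[[0,0,0],0],[[0,0,0],0],[[0,0,0],0],[[0,0,0],0],[[0,0,0],0],[[0,0,0],0],[[0,0,0],0],[[0,0,0],0],[[0,0,0],0],[[0,0,0],0]]'
python3 - <<'E'
from look import *
s,r=show()
p=s["eef_pos"]-np.array((0.477,-0.064,0.1236)); print('theta',np.degrees(np.arcsin((p[2]+.0195)/.252))-4.45)
look("wrist","pics/w8.png",("tab_grip",))
look("scene","pics/s8.png",("tab_grip","lid_hinge","bottle_center","rack_center"))
look("top","pics/t8.png",("tip_box_center","bottle_center","rack_center"))
a=cv2.imread("pics/w8.png");b=cv2.imread("pics/s8.png");cv2.imwrite("pics/ws8.png",np.hstack([a[:,60:460],cv2.resize(b[60:312,70:350],(466,420))])[:, :800])
E
```

```text
time: 10.37
eef_pos: [0.5667, -0.0389, 0.3054]
tcp_rot: [0.61, 0.79, -0.053, -0.029]
ft_force: [-1.9, -1.9, -0.2]
grip_width: 0.013
time: 11.2
eef_pos: [0.5665, -0.039, 0.3053]
tcp_rot: [0.61, 0.79, -0.053, -0.028]
ft_force: [-2.5, -2.2, -0.4]
grip_width: 0.0128
t 11.2 tcp [ 0.5665 -0.039   0.3053] xang 104.73 zax [-0.109 -0.049 -0.993] F [-2.5 -2.2 -0.4] w 0.0128 q [-0.13  0.2   1.14 -0.07  1.91 -1.98]
theta 48.54553892472773
wrist tab_grip [ 0.5739 -0.0374  0.297 ] 0.75 (281, 309)
scene tab_grip [ 0.5685 -0.0375  0.3005] 0.83 (239, 105)
scene lid_hinge [ 0.7408 -0.0585  0.1071] 0.7 (221, 257)
scene bottle_center [0.4474 0.0695 0.0623] 0.57 (293, 189)
scene rack_center [ 0.6508 -0.3118  0.028 ] 0.93 (93, 257)
top bottle_center [0.4496 0.0703 0.0558] 0.6 (259, 283)
```

View pics/ws8.png

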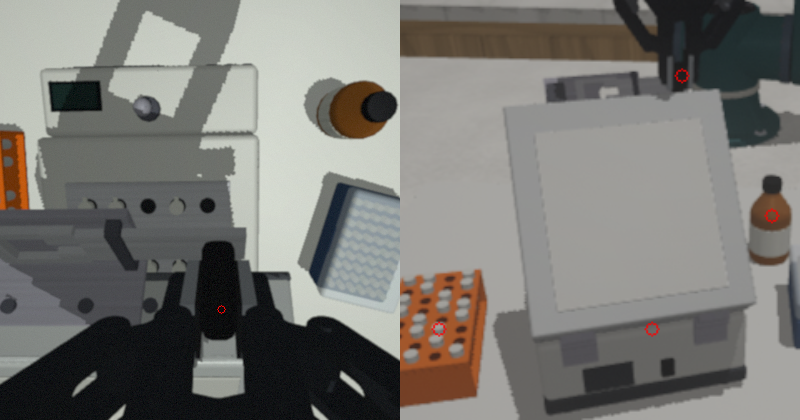

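The lid is open with the tubes visible, and the ball stud is free at about (147,107) in the crop. The fingers hold the tab near (218,300). The pose is still, at about 48°, and the bystanders have not moved.

```bash
python3 -c "
from workcell import workorder
print(workorder.sign_off())"
```

```text
the job is handed in; nothing more can be done
None
```

The lid is open to about 48° and the gripper is holding it there by the latch tab. I handed the job in at about 11.5 s of the 42 s allowed.

- **What I did:** I pinched the thumb tab and pulled the latch about 16 to 17 mm to the heater's left (the ball frees at 13 mm). I then lifted the tongue off the ball, let the slide ease back, and raised the lid along its arc.
- **Lid angle:** The gripper height gives 48.5°. The camera networks put the tab about 5 to 8 mm lower, which would make it roughly 46 to 47°. Both are above 40°.
- **Holding still:** The gripper moved about 0.2 mm over the last 0.8 s. The grip opening stayed at 13 mm, and the wrist force at rest was about 3 N.
- **Bystanders:** The bottle and rack read within about 2 to 3 mm of where they started, which is within measurement error. The network never found the tip box reliably; its only report was a false one, so I checked it by eye in the wrist picture only.
- **What went wrong:** My first pinch was too high and about 6 mm too far toward the lid. I let go, corrected and gripped again before pulling. The tool ended up tilted by about 7° from drift during the moves.

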